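# Open the dial lid and tip the beads out

## Task

On the writing desk, a clear jar with two green beads hangs in a small wooden stand. While the jar is still upright, turn its brass dial lid so that the largest opening lies over the white pour mark; then swing the red crank handle over to tip the jar and get both beads out into the wooden tray in front of it, leaving the dial set.

Things in the scene. Friction and masses are not known exactly. Their poses are not given: they have to be found in the camera images.
- dial (a joint): Angle of the brass dial lid on the jar, rad, range 0 to 2.75; grows counterclockwise seen from above. The small opening is over the white pour mark (on the jar's collar, tray side) at 0, the medium one at 1.10, the largest at 2.356 (135 degrees). Only the largest lets a bead through. The dial stays where it is left (friction 0.04 N m).
- dial_grip (a point): Grip point on the dial's red bar, on the dial's axis; turns with it. x runs along the bar, z along the jar's axis (up while upright). The bar is 44 mm long, 12 mm wide, 36 mm high; the point is 24 mm above the upper face of the brass disc (72 mm across), 12 mm below the bar's top, 210 mm above the table.
- crank_grip (a point): Point to hold on the red crank handle, a level round bar 12 mm thick, 66 mm long, its free end 23 mm from the point. Axes are the jar's: while upright x points level to the tray, y along the bar to the jar, z up. The axle runs along y, 37 mm towards -x and 53 mm towards -z of here; handle 193 mm, axle 140 mm above the table. The bar may turn in the fingers.
- jar (a joint): Lean of the jar about its axle, rad: 0 upright (start), up to a stop at 2.2 (126 degrees), mouth down over the tray. The crank turns with it: the handle swings on a circle of 65 mm radius, over towards the tray and down. Beads roll out by about 2. The jar is balanced and stays where left (friction 0.22 N m, some 3.5 N at the handle).
- tray (a point): Centre of the inner floor of the wooden tray fixed to the stand, 5 mm above the table; inside 140 mm along x by 115 mm along y, rim 36 mm above the table. x points from the jar outward over the tray; the jar's axis stands 125 mm towards -x from here.
- bead_a_center (a point): Green enamelled steel bead, a ball 14 mm across, 11 g; this is its centre. It starts on the floor of the clear jar (inner floor 102 mm above the table).
- bead_b_center (a point): Green enamelled steel bead, a ball 14 mm across, 11 g; this is its centre. It starts on the floor of the clear jar (inner floor 102 mm above the table).

How it is judged:
By the outcome, as a careful person would: the job done as asked, in the order asked, and still so for the second after the job is handed in, with the robot touching nothing.
It also fails if it takes over 48 s, if anything falls off the work surface, if the arm or the gripper's body presses on something with over 40 N, if the wrist force passes 120 N, or if a joint passes its speed limit or range.

## Robot

A 6-joint arm with a two-finger parallel gripper is mounted at the origin on the work surface. World frame = base frame: x ahead of the robot, y to its left, z up, the work surface at z = 0. Lengths are in mm, angles in rad, forces in N, time in s.
With the tool pointing down it reaches from about 350 to 975 mm from the base axis. Payload 7.1 kg.
Tool frame: the origin (TCP) lies midway between the tips of the shut fingers; the grasp point (between the pads) lies 19 mm behind it (ctrl.grip_point_offset is the distance from the TCP to the grasp point, in mm); z points along the fingers, y is the line along which they close (so a half turn about z gives the same grasp; the last joint's range is limited). The gripper opens to 88 mm and grips with 3 to 60 N. Pads are 20 mm wide; open, the fingers measure 115 mm over their backs; the gripper's body (75 mm by 178 mm) begins 61 mm behind the grasp point.
Start: joints at [-1.256, 0.423, 1.63, -0, 1.089, -0.019], TCP at [204.789, -590.48, 222.675] pointing down, gripper open.
Joint ranges: [-3, 3], [-0.9, 2.11], [0.09, 2.58], [-1.31, 4.45], [0.11, 2.69], [-2.54, 2.54]. Speed limits (rad/s): [2.39, 2.39, 3.01, 3.14, 3.14, 3.14].

## Interface

Orientations are given as a rotation vector (axis times angle).
In Python, from workcell import get_obs, optics, close_job, spotter, ctrl gives the robot as it stands. The module is installed in compiled form; this text tells all that it offers.
- The arm moves only by the tool move_arm, never from a script. Its argument "rows" is a list of rows, each a list of 5 numbers: the shift along the tool's x, y, z in cm, then the turn about the tool's z in degrees, then the opening in per cent of the stroke, from 0 (shut) to 100 (fully open). A call has 1 to 10 rows; each row shifts and turns the commanded pose from where the row before left it, along the tool's axes as they then stand; what a row does not reach is not made up. A row lasts 1/8 s, in which the tool goes at most 62.5 mm and 10.7 degrees, less where a joint would pass 70% of its speed; a pose out of reach is approached as far as the arm can. A call with a gripper value outside its range is refused whole. The fingers move at their own pace and stop on an object; the grip force is fixed at half the most. Time passes only in rows, so rows that do not move let the fingers close. It gives the time, the measured TCP pose, the force, the opening and the grip force at its end, in the units of the state.
- get_obs(): the state, without advancing time (a new reading comes with each control period).
- optics.get_image(name): name is "scene" or "top"; returns the picture (420x560x3 uint8, blue, green, red); there is no depth.
- optics.calibration(name): a dict with "camera_matrix" (3x3 intrinsics, pixels), "distortion" ([k1, k2, p1, p2, k3] as OpenCV has them; the pictures are not rectified), "xyz" and "orientation" of the camera in the world. Camera axes: x right, y down, z forward; pixel columns grow to the right and rows downward; lengths in mm; the calibration is good to about 2 mm. A picture is of the moment at which its call begins. calibration takes no time and is no camera call.
- close_job(): hands the job in; it is judged then, once.
Trained networks look in the newest picture that a camera, given by its name, has taken for a name from the list of things; names that differ only in an ending like _2 or _b are one class to them, and where a whole thing is asked for, a point or a joint stands for the part that bears it (a point fixed in the world has none). Each returns a list of dicts, best first, with "conf" (0 to 1); they miss things now and then, are a little off and sometimes report something else, mostly with a low value. They report only what shows in the picture. A call takes as long as a camera call.
- spotter.find_in(camera, label): "point" ([column, row] in pixels, amid what is visible of it).
- spotter.regions_of(camera, label): "region" (420x560 bool, what is visible of it) and "point" ([column, row] in pixels, amid what is visible of it).
The state is a dict: "t": time; "qpos": joint angles; "qvel": joint speeds; "joint_torque": joint torques, N m; "ee_pos": TCP position; "orientation": TCP orientation; "ft_force": force on the tool from outside, world axes, zero at the start; "moment": the same for the moment, N m; "width": finger opening in mm; "grasp_force": force on a finger pad.
Only numpy, scipy, OpenCV 4.12 (cv2) and the standard library are available. Lean on these libraries where they do the work, as an engineer would, in place of code of your own. Each camera call takes 0.05 s, during which the arm holds its last target. There are 200 camera calls.

## Working session

There is one attempt and no reset: what is moved stays moved. The work goes in short steps, Python scripts to look and compute and a tool call to move; the robot and the scene stay as the last step left them, time stands still between calls to the robot, and variables do not carry over. Pictures are saved under pics/ and viewed, at most 10 in all, crops included, and the job is handed in when it is done.

Besides the shell and the picture viewer there is one more tool, called by a JSON object that holds its "api" and its "payload". move_arm: Moves the arm, as the interface text tells. Its arguments: {"type":"object","properties":{"rows":{"type":"array","items":{"type":"array","items":{"type":"number"}}}},"required":["rows"]}

```bash
mkdir -p pics; cat > h.py <<'E'
import numpy as np, cv2
from scipy.spatial.transform import Rotation as R
from workcell import get_obs, optics, close_job, spotter, ctrl
def cam(n):
    c=optics.calibration(n); o=np.array(c["orientation"],float)
    M=R.from_rotvec(o).as_matrix() if o.shape==(3,) else (o if o.shape==(3,3) else R.from_quat(o).as_matrix())
    return np.array(c["camera_matrix"],float),np.array(c["distortion"],float),np.array(c["xyz"],float),M
def ray(n,p):
    K,D,t,M=cam(n); u=cv2.undistortPoints(np.array([[p]],float),K,D)[0,0]
    d=M@np.array([u[0],u[1],1]); return t,d/np.linalg.norm(d)
def at_z(n,p,z):
    t,d=ray(n,p); return t+d*(z-t[2])/d[2]
def tri(p1,p2,n1="scene",n2="top"):
    A=0;b=0;r=[ray(n1,p1),ray(n2,p2)]
    for t,d in r:
        P=np.eye(3)-np.outer(d,d);A=A+P;b=b+P@t
    x=np.linalg.solve(A,b); return x,[np.linalg.norm((np.eye(3)-np.outer(d,d))@(x-t)) for t,d in r]
def proj(n,X):
    K,D,t,M=cam(n); X=np.atleast_2d(X)
    return cv2.projectPoints((X-t)@M,np.zeros(3),np.zeros(3),K,D)[0][:,0]
E
python3 - <<'E'
from h import *
for n in("scene","top"):
    cv2.imwrite(f"pics/{n}0.png",optics.get_image(n)); c=optics.calibration(n);print(n,c["xyz"],c["orientation"])
    for l in("dial","dial_grip","crank_grip","jar","tray","bead_a_center"):
        print(l,[(np.round(d["point"],1),round(d["conf"],2)) for d in spotter.find_in(n,l)[:3]])
s=get_obs();print(s["t"],s["ee_pos"],s["orientation"],s["width"])
E
```

```text
scene [858.24394034 337.55966741 604.2655497 ] [-0.84168321 -2.56113088  1.03754406]
dial [(array([354.8, 171.2]), 0.91)]
dial_grip [(array([356.7, 173.5]), 0.55), (array([311.6, 257.3]), 0.24)]
crank_grip [(array([343.1, 184.9]), 0.7)]
jar [(array([344. , 183.1]), 0.86), (array([310.7, 258.1]), 0.52)]
tray [(array([308.3, 256.4]), 0.81)]
bead_a_center []
top [445.72367569   2.25125192 849.55062067] [-2.16737196  2.01903111 -0.23522126]
dial [(array([274.5, 290.3]), 0.63)]
dial_grip [(array([275.4, 294. ]), 0.61)]
crank_grip [(array([284.3, 291.3]), 0.93)]
jar [(array([288.4, 293. ]), 0.72), (array([273.5, 296. ]), 0.35)]
tray [(array([298.2, 261.1]), 0.79)]
bead_a_center []
0.7 [ 204.79768432 -590.48713196  222.67646167] [3.09792794e+00 5.21860365e-01 9.80302456e-06] 87.28743875676476
```

View pics/scene0.png

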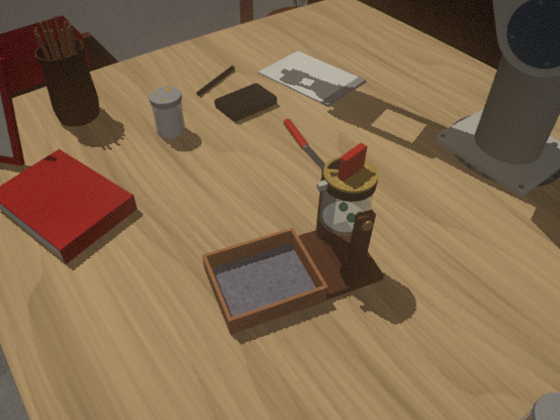

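View pics/top0.png

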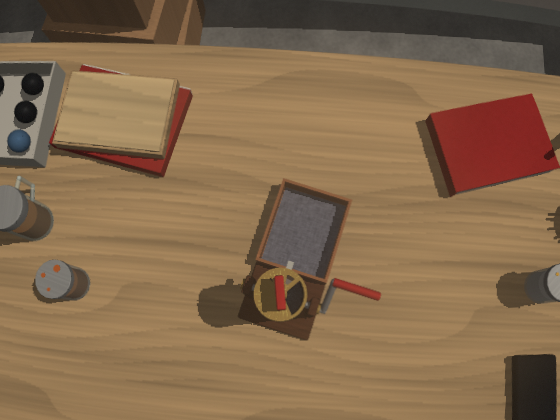

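The scene view shows the jar at about (348,205), the dial bar at (352,162), the tray at (265,280) and the crank handle at (295,133). In the top view the jar is at (281,294), the bar at (280,293), the pour mark at (290,265), the tray at (303,230), and the handle runs (333,283) to (379,296).

```bash
cat > m.py <<'E'
from h import *
import sys
def red(n,box,im=None):
    im=optics.get_image(n) if im is None else im
    h=cv2.cvtColor(im,cv2.COLOR_BGR2HSV); m=(((h[...,0]<7)|(h[...,0]>172))&(h[...,1]>170)&(h[...,2]>90)).astype(np.uint8)
    k=np.zeros_like(m);x0,y0,x1,y1=box;k[y0:y1,x0:x1]=m[y0:y1,x0:x1]
    return k
def rect(k): return cv2.minAreaRect(np.argwhere(k)[:,::-1].astype(np.float32))
E
python3 - <<'E'
from m import *
T=optics.get_image("top");S=optics.get_image("scene")
B={"top":dict(h=(326,270,390,305),b=(265,270,295,315)),"scene":dict(h=(275,110,318,153),b=(330,140,372,185))}
for n,im in(("top",T),("scene",S)):
    for q,b in B[n].items():
        k=red(n,b,im);print(n,q,k.sum(),rect(k)); print(np.round(cv2.boxPoints(rect(k)),1).tolist())
ht=rect(red("top",B["top"]["h"],T))[0];hs=rect(red("scene",B["scene"]["h"],S))[0]
print("handle mid tri",tri(hs,ht),at_z("top",ht,193))
# handle ends at z=193
pts=cv2.boxPoints(rect(red("top",B["top"]["h"],T)))
for p in pts: print(np.round(at_z("top",p,195),1))
# tray corners at rim
for p in [(285,180),(350,200),(325,281)]: print("rim",np.round(at_z("top",p,36),1))
r=spotter.regions_of("top","tray")[0]; rr=rect(r["region"]); print(rr,[np.round(at_z("top",p,36),1) for p in cv2.boxPoints(rr)])
r=spotter.regions_of("top","dial"); 
for d in r[:1]: rr=rect(d["region"]);print("dial",rr,at_z("top",rr[0],186))
print("mark",at_z("top",(290,265),175))
v=cv2.resize(T[160:350,200:400],None,fx=4,fy=3.15,interpolation=cv2.INTER_CUBIC)
v=cv2.resize(T[170:340,230:400],(600,600),interpolation=cv2.INTER_CUBIC)
cv2.imwrite("pics/tc.png",v)
E
```

```text
top h 310 ((356.6000061035156, 288.7000427246094), (47.750389099121094, 6.640783309936523), 18.434947967529297)
[[332.8999938964844, 284.29998779296875], [335.0, 278.0], [380.29998779296875, 293.1000061035156], [378.20001220703125, 299.3999938964844]]
top b 293 ((279.6685485839844, 292.26971435546875), (34.13127517700195, 8.769841194152832), 84.5596694946289)
[[273.70001220703125, 275.70001220703125], [282.3999938964844, 274.8999938964844], [285.70001220703125, 308.79998779296875], [276.8999938964844, 309.70001220703125]]
scene h 194 ((294.6329345703125, 132.13584899902344), (30.965953826904297, 6.666281700134277), 53.74616622924805)
[[282.79998779296875, 121.5999984741211], [288.20001220703125, 117.69999694824219], [306.5, 142.6999969482422], [301.1000061035156, 146.60000610351562]]
scene b 177 ((353.04376220703125, 152.0636444091797), (7.364873886108398, 26.57535171508789), 55.491477966308594)
[[340.0, 156.60000610351562], [361.8999938964844, 141.5], [366.1000061035156, 147.60000610351562], [344.20001220703125, 162.60000610351562]]
handle mid tri (array([502.27419958, -89.48053199, 195.75420093]), [np.float64(0.9953151701654117), np.float64(0.9953151701655134)]) [501.81892864 -89.12967193 193.        ]
[505.4 -56.9 195. ]
[514.  -59.3 195. ]
[ 497.8 -120.9  195. ]
[ 489.2 -118.4  195. ]
rim [694.   20.7  36. ]
rim [666.2 -93.5  36. ]
rim [524.5 -57.9  36. ]
((318.193359375, 265.7789306640625), (136.8475341796875, 149.187744140625), 17.969139099121094) [array([456.6,  94. ,  36. ]), array([704.3,  36.9,  36. ]), array([ 644.9, -191.9,   36. ]), array([ 403.3, -122.4,   36. ])]
dial ((280.2500305175781, 293.7500305175781), (52.32590103149414, 53.03300476074219), 45.0) [488.7064143  12.3250078 186.       ]
mark [529.82369177   1.92993308 175.        ]
```

View pics/tc.png

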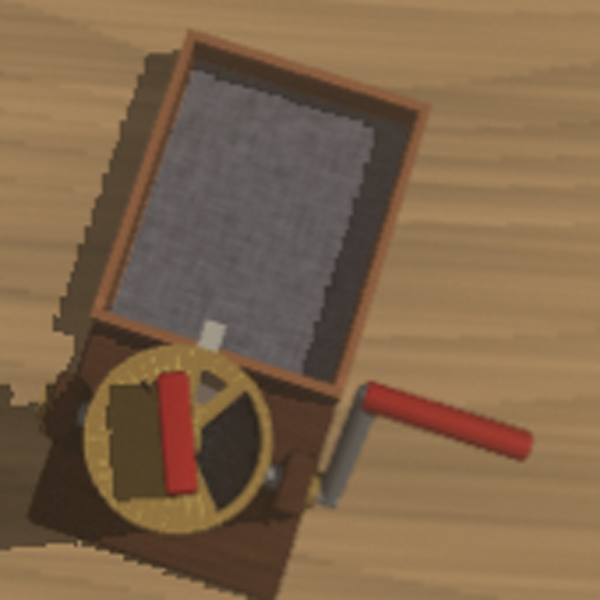

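```bash
python3 - <<'E'
import cv2,numpy as np
T=cv2.imread("pics/top0.png")[255:325,245:320];S=cv2.imread("pics/scene0.png")[130:200,310:385]
f=lambda a:cv2.resize(cv2.convertScaleAbs(a,alpha=1.6,beta=15),(400,373),interpolation=cv2.INTER_CUBIC)
cv2.imwrite("pics/z.png",np.hstack([f(T),f(S)]))
E
```

```text
(no output)
```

View pics/z.png

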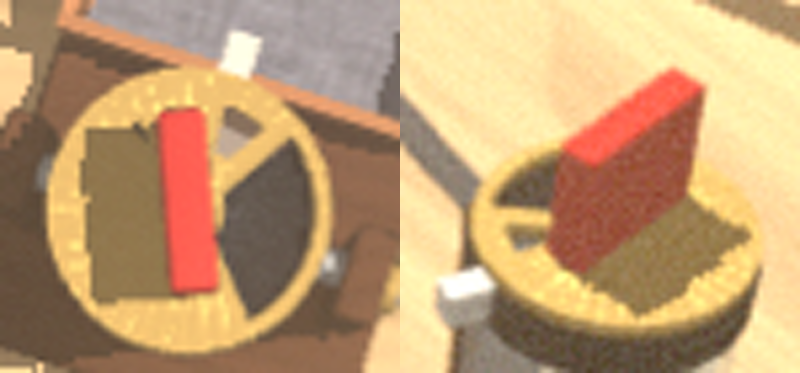

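Both zooms agree. Taking the image angle counterclockwise from right, the large sector is centred near -12°, the medium one near 60° (left panel, about (240,130)), and the mark is at (240,55) upper right. The dial therefore needs about 85–90° counterclockwise. I'll measure this accurately.

```bash
python3 - <<'E'
from m import *
from scipy.optimize import least_squares
T=cv2.imread("pics/top0.png");S=cv2.imread("pics/scene0.png")
b=red("top",(265,270,295,315),T)
bc=cv2.boxPoints(rect(b)); W=[at_z("top",p,222)[:2] for p in bc]; print("bar corners",np.round(W,1).tolist(), "mid",np.mean(W,0))
e=((W[1]+W[0])/2-(W[2]+W[3])/2); print("bar ang",np.degrees(np.arctan2(e[1],e[0])),np.linalg.norm(e))
bs=cv2.boxPoints(rect(red("scene",(330,140,372,185),S)));W=[at_z("scene",p,222)[:2] for p in bs]; print("scene top-face?",np.round(W,1).tolist(),np.mean(W,0))
# dark opening in top
g=T[...,:].max(2); h=cv2.cvtColor(T,cv2.COLOR_BGR2HSV)
c=np.array([488.7,12.3])
k=np.zeros(g.shape,np.uint8)
for v in range(262,325):
  for u in range(284,312):
    w=at_z("top",(u,v),186)[:2]-c
    if 8<np.hypot(*w)<33 and g[v,u]<75: k[v,u]=1
n,l,st,ce=cv2.connectedComponentsWithStats(k); i=1+np.argmax(st[1:,4]); print(st[i])
P=np.array([at_z("top",(u,v),186)[:2]-c for v,u in np.argwhere(l==i)])
a=np.degrees(np.arctan2(P[:,1],P[:,0])); rr=np.hypot(*P.T)
for lo,hi in((14,20),(20,26),(26,33)):
    m=(rr>lo)&(rr<hi);
    if m.sum():print(lo,hi,m.sum(),a[m].min(),a[m].max(),(a[m].min()+a[m].max())/2)
# mark: white blob
wm=np.zeros_like(k);wm[255:275,282:300]=((h[...,1]<70)&(h[...,2]>150))[255:275,282:300]
mp=np.argwhere(wm).mean(0)[::-1]; print("mark",mp,wm.sum())
ms=np.zeros_like(k);ms[175:195,310:330]=((h*0+cv2.cvtColor(S,cv2.COLOR_BGR2HSV))[175:195,310:330,1]<70)&(S[175:195,310:330].max(2)>140)
sp=np.argwhere(ms).mean(0)[::-1];print(sp,ms.sum()); X,er=tri(sp,mp);print(X,er,np.degrees(np.arctan2(*(X[:2]-c)[::-1])))
# dial circle centre via yellow mask, both cams
for nm,im,box in(("top",T,(248,262,314,325)),("scene",S,(318,150,380,200))):
    hh=cv2.cvtColor(im,cv2.COLOR_BGR2HSV);x0,y0,x1,y1=box
    y=((hh[...,0]>17)&(hh[...,0]<30)&(hh[...,1]>140)&(hh[...,2]>110)).astype(np.uint8);z=np.zeros_like(y);z[y0:y1,x0:x1]=y[y0:y1,x0:x1]
    q=cv2.convexHull(np.argwhere(z)[:,::-1].astype(np.int32))[:,0]
    w=np.array([at_z(nm,p,186)[:2] for p in q]); s=least_squares(lambda t:np.hypot(w[:,0]-t[0],w[:,1]-t[1])-t[2],[488,12,36],loss="soft_l1");print(nm,s.x,len(w))
E
```

```text
bar corners [[508.8, 22.0], [510.7, 10.9], [467.9, 3.5], [466.0, 14.5]] mid [488.34121965  12.73493112]
bar ang 9.901463369449164 43.46547543651853
scene top-face? [[538.7, 25.6], [470.6, -8.2], [469.3, 14.2], [536.3, 45.7]] [503.71379839  19.32772831]
[286 281  18  33 382]
14 20 88 -143.54206887827374 -56.057166922490254 -99.799617900382
20 26 122 -144.89523583302204 -54.201335628249076 -99.54828573063556
26 33 131 -146.6784666622519 -51.76115099963407 -99.21980883094298
mark [289.42857143 264.65714286] 35
[321.60526316 182.71052632] 38
[529.69367439   2.38430398 181.96630895] [np.float64(0.48292221430461063), np.float64(0.48292221430449145)] -13.597732139381352
top [488.56352648  12.88103066  35.22279066] 30
scene [490.09181651  12.78261823  34.9006101 ] 22
```

{"api": "move_arm", "payload": {"rows": [[0, 0, -4, 0, 100], [0, 0, 0, 9.1, 100], [2.75, -3.89, 0, 0, 100], [2.75, -3.89, 0, 0, 100], [2.75, -3.89, 0, 0, 100], [2.75, -3.89, 0, 0, 100], [2.75, -3.89, 0, 0, 100], [2.75, -3.89, 0, 0, 100], [2.75, -3.89, 0, 0, 100], [2.75, -3.89, 0, 0, 100]]}}

```text
t: 2.15
ee_pos: [367.8, -244.4, 263.0]
orientation: [3.129, 0.274, 0.001]
ft_force: [0.7, -0.7, -0.5]
width: 87.9
grasp_force: 0.0
```

{"api": "move_arm", "payload": {"rows": [[2.75, -3.89, 0, 0, 100], [2.75, -3.89, 0, 0, 100], [2.75, -3.89, 0, 0, 100], [2.75, -3.89, 0, 0, 100], [2.75, -3.89, 0, 0, 60], [2.75, -3.89, 0, 0, 60], [0, 0, 0, 0, 60], [0, 0, 0, 0, 60]]}}

```text
t: 3.15
ee_pos: [488.7, 12.6, 262.5]
orientation: [3.129, 0.276, -0.001]
ft_force: [-0.1, -1.0, 0.3]
width: 53.9
grasp_force: 0.0
```

{"api": "move_arm", "payload": {"rows": [[0, 0, 2.5, 0, 60], [0, 0, 2.5, 0, 60], [0, 0, 2.0, 0, 60], [0, 0, 0, 0, 60], [0, 0, 0, 0, 0], [0, 0, 0, 0, 0], [0, 0, 0, 0, 0], [0, 0, 0, 0, 0], [0, 0, 0, 0, 0], [0, 0, 0, 0, 0]]}}

```text
t: 4.4
ee_pos: [489.2, 12.9, 192.9]
orientation: [3.13, 0.275, 0.0]
ft_force: [-1.1, -0.5, 3.7]
width: 11.8
grasp_force: 30.0
```

Gripped on a width of 11.8 mm. Turning 85.5° counterclockwise, which is negative about the tool's z.

{"api": "move_arm", "payload": {"rows": [[0, 0, 0, -6, 0], [0, 0, 0, -9, 0], [0, 0, 0, -9, 0], [0, 0, 0, -9, 0], [0, 0, 0, -9, 0], [0, 0, 0, -9, 0], [0, 0, 0, -9, 0], [0, 0, 0, -9, 0], [0, 0, 0, -9, 0], [0, 0, 0, -7.5, 0]]}}

```text
t: 5.65
ee_pos: [488.1, 13.8, 192.9]
orientation: [-2.105, -2.328, 0.0]
ft_force: [-4.6, 5.7, 7.8]
width: 12.0
grasp_force: 30.0
```

{"api": "move_arm", "payload": {"rows": [[0, 0, 0, 0, 0], [0, 0, 0, 0, 0], [0, 0, 0, 0, 60], [0, 0, 0, 0, 60], [0, 0, 0, 0, 60], [0, 0, 0, 0, 60], [0, 0, -3, 0, 60], [0, 0, -4, 0, 60]]}}

```text
t: 6.65
ee_pos: [488.4, 12.7, 262.6]
orientation: [-2.111, -2.324, 0.003]
ft_force: [0.2, -0.1, -0.8]
width: 52.4
grasp_force: 0.0
```

{"api": "move_arm", "payload": {"rows": [[0, 0, 0, 9.5, 60], [0, 0, 0, 10, 60], [-3.8, 1.27, 0, 0, 60], [-3.8, 1.27, 0, 0, 60], [-3.77, 1.25, 0, 0, 60], [0, 0, 0, 0, 60], [0, 0, 0, 0, 60]]}}

```text
t: 7.52
ee_pos: [498.2, -106.4, 262.5]
orientation: [-2.475, -1.934, 0.0]
ft_force: [-0.4, 1.2, -0.4]
width: 52.6
grasp_force: 0.0
```

```bash
python3 - <<'E'
from m import *
T=optics.get_image("top");S=optics.get_image("scene");cv2.imwrite("pics/top1.png",T);cv2.imwrite("pics/scene1.png",S)
f=lambda a:cv2.resize(a,(390,420),interpolation=cv2.INTER_CUBIC)
cv2.imwrite("pics/z1.png",np.hstack([f(T[240:340,240:333]),f(S[100:230,260:381])]))
b=red("top",(262,270,300,315),T)
r=rect(b);W=[at_z("top",p,222)[:2] for p in cv2.boxPoints(r)];print(np.round(W,1).tolist(),r)
c=np.array([488.7,12.7]);g=T.max(2)
P=np.array([at_z("top",(u,v),186)[:2]-c for v in range(255,330) for u in range(240,320) if g[v,u]<75])
rr=np.hypot(*P.T);P=P[(rr>14)&(rr<32)&(P[:,0]>0)];a=np.degrees(np.arctan2(P[:,1],P[:,0]));print(len(a),np.percentile(a,[0,2,5,50,95,98,100]),np.histogram(a,np.arange(-90,91,10))[0])
print(get_obs()["t"],get_obs()["ee_pos"])
E
```

```text
[[920.5, 510.9], [920.5, 510.9], [920.5, 510.9], [920.5, 510.9]] ((0.0, 0.0), (0.0, 0.0), 0.0)
192 [-61.35416784 -59.17612759 -57.72485495  24.45663883  66.23528246
  68.70196276  71.34869871] [ 0  0  4 29  5  8 10 11 11  7  6 28 14  8 24 25  2  0]
7.625 [ 498.2584131  -105.79594291  262.58186472]
```

View pics/z1.png

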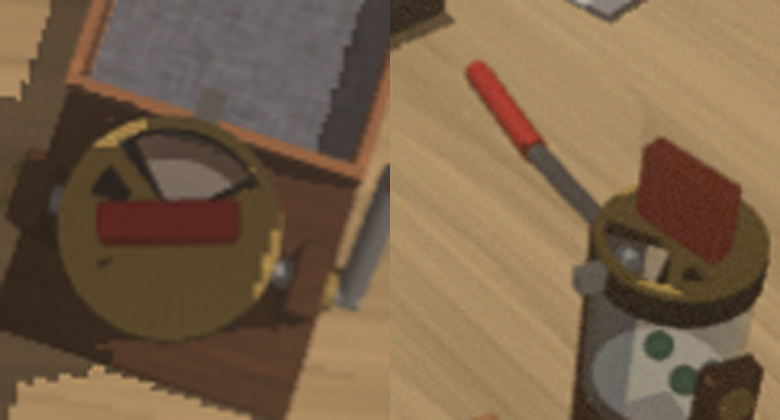

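The dial turned: the large sector runs from (130,135) to (256,182) in the left crop, facing the mark at (210,103). The bar is now crosswise and the beads are still in the jar. I'll check the angle in numbers.

```bash
python3 - <<'E'
from m import *
T=cv2.imread("pics/top1.png");h=cv2.cvtColor(T,cv2.COLOR_BGR2HSV)
k=np.zeros(T.shape[:2],np.uint8);k[282:303,258:302]=((((h[...,0]<6)|(h[...,0]>172))&(h[...,1]>150)))[282:303,258:302]
r=rect(k);W=[at_z("top",p,222)[:2] for p in cv2.boxPoints(r)];print(np.round(W,1).tolist(),r)
for p in cv2.boxPoints(r):pass
c=np.array([488.7,12.7])
for u,v in((130,135),(256,182)):
    w=at_z("top",(240+u/4.19,240+v/4.2),186)[:2]-c;print(np.degrees(np.arctan2(w[1],w[0])),np.hypot(*w))
# brass mask along arcs: angle transitions
for rad in(22,25,28,30):
    A=np.arange(-80,80,4);X=np.array([[c[0]+rad*np.cos(np.radians(a)),c[1]+rad*np.sin(np.radians(a)),186] for a in A])
    p=np.round(proj("top",X)).astype(int);print(rad,[(int(a),int(h[v,u,1]),int(h[v,u,2])) for a,(u,v) in zip(A,p)])
E
```

```text
[[492.1, 34.2], [495.1, -7.7], [483.7, -8.5], [480.7, 33.3]] ((279.5, 292.5), (9.0, 33.0), 90.0)
26.751460471146455 31.587823330877423
-59.8053948661835 31.73232993085113
22 [(-80, 156, 85), (-76, 154, 86), (-72, 154, 86), (-68, 150, 85), (-64, 160, 86), (-60, 143, 80), (-56, 99, 54), (-52, 71, 47), (-48, 61, 118), (-44, 60, 123), (-40, 60, 123), (-36, 61, 122), (-32, 61, 122), (-28, 58, 118), (-24, 65, 106), (-20, 58, 118), (-16, 71, 93), (-12, 66, 105), (-8, 58, 118), (-4, 60, 120), (0, 82, 84), (4, 82, 84), (8, 84, 82), (12, 62, 119), (16, 63, 117), (20, 65, 113), (24, 73, 63), (28, 71, 43), (32, 99, 59), (36, 129, 85), (40, 132, 85), (44, 127, 86), (48, 126, 83), (52, 72, 46), (56, 75, 44), (60, 73, 42), (64, 81, 44), (68, 126, 71), (72, 160, 83), (76, 169, 89)]
25 [(-80, 129, 85), (-76, 127, 86), (-72, 126, 87), (-68, 123, 87), (-64, 123, 87), (-60, 126, 87), (-56, 58, 48), (-52, 79, 87), (-48, 87, 82), (-44, 89, 80), (-40, 88, 81), (-36, 86, 83), (-32, 88, 81), (-28, 91, 81), (-24, 88, 81), (-20, 91, 81), (-16, 91, 81), (-12, 86, 80), (-8, 88, 81), (-4, 88, 81), (0, 84, 82), (4
[... 757 characters left out ...]
), (52, 99, 54), (56, 99, 54), (60, 112, 64), (64, 122, 73), (68, 129, 77), (72, 129, 79), (76, 127, 86)]
30 [(-80, 126, 87), (-76, 126, 87), (-72, 127, 86), (-68, 126, 85), (-64, 126, 87), (-60, 95, 59), (-56, 67, 46), (-52, 87, 76), (-48, 78, 59), (-44, 82, 65), (-40, 88, 81), (-36, 86, 77), (-32, 70, 62), (-28, 66, 58), (-24, 68, 60), (-20, 71, 47), (-16, 66, 54), (-12, 58, 48), (-8, 65, 55), (-4, 67, 61), (0, 70, 62), (4, 68, 64), (8, 86, 80), (12, 90, 85), (16, 78, 65), (20, 69, 67), (24, 81, 60), (28, 72, 46), (32, 64, 48), (36, 123, 81), (40, 125, 86), (44, 126, 85), (48, 127, 84), (52, 125, 86), (56, 127, 84), (60, 130, 86), (64, 126, 85), (68, 130, 86), (72, 131, 84), (76, 129, 85)]
```

The dial's large sector is centred at about -12 to -14°, the mark at -14°, so the dial is set. Next, the crank.

{"api": "move_arm", "payload": {"rows": [[0, 0, 3, 0, 60], [0, 0, 3, 0, 60], [0, 0, 2.85, 0, 60], [0, 0, 0, 0, 60], [0, 0, 0, 0, 0], [0, 0, 0, 0, 0], [0, 0, 0, 0, 0], [0, 0, 0, 0, 0], [0, 0, 0, 0, 0], [0, 0, 0, 0, 0]]}}

```text
t: 8.88
ee_pos: [497.7, -106.5, 174.1]
orientation: [-2.474, -1.934, 0.001]
ft_force: [-4.1, 1.1, 1.4]
width: 10.9
grasp_force: 30.0
```

```bash
python3 - <<'E'
import numpy as np
t=np.radians(55.08);r=64.64
N=30
# ease: parameter
s=np.linspace(0,1,N+1); s=s-np.sin(2*np.pi*s)/(2*np.pi)*0.7
a=t-s*2.19
x=r*np.cos(a);z=r*np.sin(a)
y=np.round(np.cumsum(np.zeros(1)),2)
X=np.round((x-x[0])/10,2);Z=np.round(-(z-z[0])/10,2)
print([[0,round(float(p),2),round(float(q),2),0,0] for p,q in zip(np.diff(X),np.diff(Z))],X[-1],Z[-1])
E
```

```text
[[0, 0.12, 0.08, 0, 0], [0, 0.12, 0.1, 0, 0], [0, 0.15, 0.11, 0, 0], [0, 0.17, 0.15, 0, 0], [0, 0.21, 0.19, 0, 0], [0, 0.24, 0.24, 0, 0], [0, 0.26, 0.3, 0, 0], [0, 0.29, 0.37, 0, 0], [0, 0.3, 0.46, 0, 0], [0, 0.28, 0.53, 0, 0], [0, 0.25, 0.62, 0, 0], [0, 0.21, 0.68, 0, 0], [0, 0.12, 0.75, 0, 0], [0, 0.04, 0.78, 0, 0], [0, -0.05, 0.8, 0, 0], [0, -0.16, 0.79, 0, 0], [0, -0.24, 0.74, 0, 0], [0, -0.33, 0.69, 0, 0], [0, -0.37, 0.61, 0, 0], [0, -0.41, 0.52, 0, 0], [0, -0.41, 0.44, 0, 0], [0, -0.41, 0.36, 0, 0], [0, -0.37, 0.29, 0, 0], [0, -0.34, 0.22, 0, 0], [0, -0.29, 0.17, 0, 0], [0, -0.25, 0.12, 0, 0], [0, -0.21, 0.1, 0, 0], [0, -0.17, 0.07, 0, 0], [0, -0.15, 0.06, 0, 0], [0, -0.13, 0.05, 0, 0]] -1.53 11.39
```

{"api": "move_arm", "payload": {"rows": [[0, 0.12, 0.08, 0, 0], [0, 0.12, 0.1, 0, 0], [0, 0.15, 0.11, 0, 0], [0, 0.17, 0.15, 0, 0], [0, 0.21, 0.19, 0, 0], [0, 0.24, 0.24, 0, 0], [0, 0.26, 0.3, 0, 0], [0, 0.29, 0.37, 0, 0], [0, 0.3, 0.46, 0, 0], [0, 0.28, 0.53, 0, 0]]}}

```text
t: 10.12
ee_pos: [518.2, -111.9, 148.6]
orientation: [-2.474, -1.934, 0.003]
ft_force: [-7.4, -0.1, 6.6]
width: 11.2
grasp_force: 30.0
```

Forces are low, so I'll continue.

{"api": "move_arm", "payload": {"rows": [[0, 0.25, 0.62, 0, 0], [0, 0.21, 0.68, 0, 0], [0, 0.12, 0.75, 0, 0], [0, 0.04, 0.78, 0, 0], [0, -0.05, 0.8, 0, 0], [0, -0.16, 0.79, 0, 0], [0, -0.24, 0.74, 0, 0], [0, -0.33, 0.69, 0, 0], [0, -0.37, 0.61, 0, 0], [0, -0.41, 0.52, 0, 0]]}}

```text
t: 11.38
ee_pos: [509.6, -109.8, 79.5]
orientation: [-2.475, -1.935, 0.001]
ft_force: [-6.9, -0.7, 13.0]
width: 11.1
grasp_force: 30.0
```

{"api": "move_arm", "payload": {"rows": [[0, -0.41, 0.44, 0, 0], [0, -0.41, 0.36, 0, 0], [0, -0.37, 0.29, 0, 0], [0, -0.34, 0.22, 0, 0], [0, -0.29, 0.17, 0, 0], [0, -0.25, 0.12, 0, 0], [0, -0.21, 0.1, 0, 0], [0, -0.17, 0.07, 0, 0], [0, -0.15, 0.06, 0, 0], [0, -0.13, 0.05, 0, 0]]}}

```text
t: 12.62
ee_pos: [490.4, -105.2, 61.1]
orientation: [2.466, 1.928, 0.013]
ft_force: [14.9, -7.1, -14.4]
width: 11.6
grasp_force: 30.0
```

```bash
python3 - <<'E'
from m import *
T=optics.get_image("top");S=optics.get_image("scene");print([(n,[(np.round(d["point"]),round(d["conf"],2)) for d in spotter.find_in(n,"bead_a_center")]) for n in("top","scene")])
f=lambda a:cv2.resize(a,(390,420),interpolation=cv2.INTER_CUBIC)
cv2.imwrite("pics/z2.png",np.hstack([f(T[170:340,235:393]),f(S[130:340,195:390])]))
s=get_obs();print(s["t"],s["ee_pos"],s["ft_force"])
E
```

```text
[('top', [(array([284., 293.]), 0.63)]), ('scene', [(array([263., 276.]), 0.44)])]
12.825 [ 490.22496098 -105.09883089   60.96392282] [ 13.89316987  -7.56072174 -13.72460831]
```

View pics/z2.png

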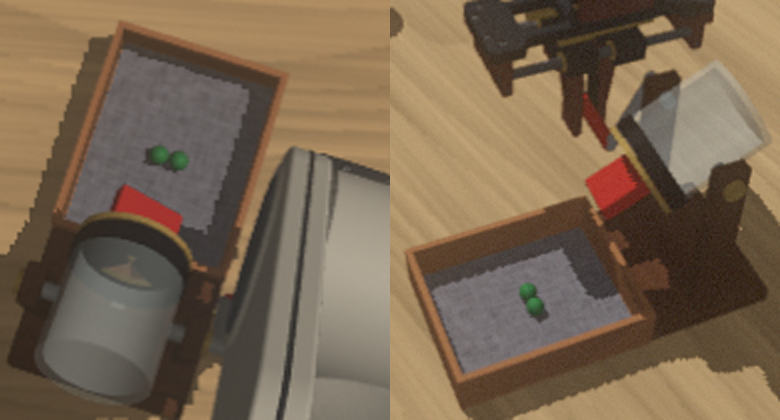

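Both beads lie in the tray: left crop (160,155) and (180,160), right crop (528,292) and (534,306). Now I'll release the handle, slide out past its end and rise.

{"api": "move_arm", "payload": {"rows": [[0, 0, 0, 0, 50], [0, 0, 0, 0, 50], [0, 0, 0, 0, 50], [0, 0, 0, 0, 50], [-2, 0, 0, 0, 50], [-3, 0, 0, 0, 50], [-3, 0, 0, 0, 50], [0, 0, -4, 0, 50], [0, 0, -5, 0, 50], [0, 0, -5, 0, 50]]}}

```text
t: 14.08
ee_pos: [463.8, -180.6, 201.6]
orientation: [-2.475, -1.934, 0.0]
ft_force: [0.4, 0.2, -0.2]
width: 43.9
grasp_force: 0.0
```

{"api": "move_arm", "payload": {"rows": [[-3, 0, -3, 0, 50], [-5, 0, 0, 0, 50], [-3, 0, 0, 0, 50], [0, 0, 0, 0, 50], [0, 0, 0, 0, 50], [0, 0, 0, 0, 50]]}}

```text
t: 14.82
ee_pos: [437.8, -286.2, 230.1]
orientation: [-2.474, -1.936, 0.0]
ft_force: [0.7, -0.3, -0.3]
width: 43.7
grasp_force: 0.0
```

```bash
python3 - <<'E'
from m import *
T=optics.get_image("top");S=optics.get_image("scene")
f=lambda a:cv2.resize(a,(390,420),interpolation=cv2.INTER_CUBIC)
cv2.imwrite("pics/z3.png",np.hstack([f(T[170:340,235:393]),f(S[130:340,195:390])]))
s=get_obs();print(s["t"],s["ee_pos"],s["ft_force"],s["width"])
E
```

```text
14.925 [ 437.95011595 -286.43676164  230.18944744] [-0.36604051 -0.37530446 -0.00771064] 43.86180157178124
```

View pics/z3.png

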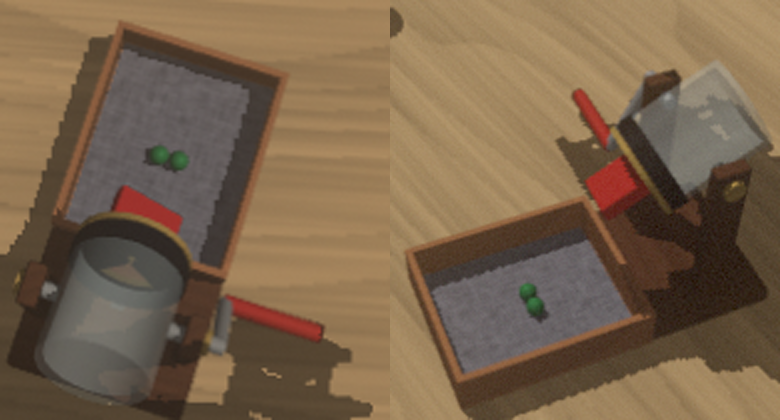

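The beads rest in the tray, the jar stays tipped, the dial bar has not moved, and the arm is clear of everything. Handing in.

```bash
python3 -c "
from workcell import close_job
print(close_job())"
```

```text
the job is handed in; nothing more can be done
None
```

The dial was set with the largest opening over the pour mark, then the jar was tipped; both beads are in the tray, and the job was handed in at about 15 s with the arm clear.

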